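# Feed a glitter jar into the sealing station with its jog lever

## Task

Take the silver glitter jar with the red lid from the front of the table and stand it upright between the guide rails of the feeder, in the open bay between the orange-faced pusher and the clear guard, and let go of it. Then tilt the spring-centred jog lever fully to its green side so that the pusher feeds the jar in under the guard, hold it there for about a second, and let it go back to the middle. Do not push the jar under the guard by hand, do not tilt the lever to the red side, and leave the other two loose jars standing where they are.

Things in the scene. Friction and masses are not known exactly. Their poses are not given: they have to be found in the camera images.
- feeder: Grey jar feeder fixed to the table, base 240 (x) x 270 (y) x 20 mm high; origin: centre of its underside. It feeds along its own +y (robot's left when not turned). The channel lies on the plate top (z 20 mm), centre line at x = +45 mm, between two aluminium rails 60 mm apart inside, 12 mm tall, y -65 to +100 mm. Black lever console on the -x side, 60 x 110 mm, top at z 50 mm.
- feeder_bay (a point): Centre of the open loading bay, on the plate top between the rails (feeder x 45, y -20, z 20 mm); axes as the feeder's. The pusher's face rests 40 mm from it toward -y, the guard begins 45 mm from it toward +y.
- feeder_home (a point): Where the centre of the jar's underside lies when the pusher has fed it fully in: on the plate top (feeder x 45, y 59.5, z 20 mm), axes as the feeder's. Over it the guard, feeder y 25 to 100 mm, 88 mm wide: aluminium sides, clear roof with underside at z 95, top with screws at z 104 mm; rubber end stop face at y 90 mm.
- pusher_face (a point): Foot of the orange front face of the steel pusher block (44 mm wide, 22 mm thick, top 35 mm above the plate), at feeder x 45, y -60 mm with the lever upright; it moves with the lever.
- lever_knob (a point): Centre of the lever's black ball knob, 30 mm in diameter, on a 10 mm steel stem; moves with the lever. It stands 85 mm above the pivot, which lies at feeder x -85, y -20, z 50 mm, so upright it is at z 135 mm. Green patch on the console 42 mm from the pivot toward feeder +y, red patch 42 mm toward -y.
- jog_lever (a joint): Lever angle, rad: 0 upright, positive to the green side (feeder +y), stops at +0.5 and -0.25. A spring brings it back to 0 within 0.5 s; about 4 N sideways at the knob holds it at 0.5. It drives the pusher: +0.5 moves it 95 mm along feeder +y, -0.25 draws it 47 mm back. When the lever is let go the pusher returns and the jar stays.
- silver_jar: Clear round jar of silver glitter with a red lid (top 15 mm, fixed), 49 mm in diameter, 65 mm tall, loose, about 0.06 kg, standing on the table to the right of the feeder, x 0.41 to 0.46, y -0.37 to -0.13 m. Origin: centre of its underside, z up.
- cap_press: Bystander and obstacle: green hand press fixed behind the jars, 0.35 m tall. Origin: underside of its base, near the middle. Base 174 x 104 mm; its handle with a red ball leans out toward the robot to about 0.1 m in front of the origin at 0.35 m height. Go round it on the robot's side.
- black_lid_jar: Bystander: jar of green glitter with a black lid, 43 mm in diameter, 58 mm tall, loose. Origin: centre of its underside.
- white_lid_jar: Bystander: jar of pink glitter with a white lid, 43 mm in diameter, 58 mm tall, loose. Origin: centre of its underside.
Things that resemble listed ones, but are neither listed nor needed, are in the scene too. Of the things like the silver_jar, leave any that is blue or yellow; of the rest the smaller one is meant.

How it is judged:
By the outcome, as a careful person would: the job done as asked, in the order asked, and still so for the second after the job is handed in, with the robot touching nothing.
It also fails if it takes over 67 s, if anything falls off the work surface, if the arm or the gripper's body presses on something with over 40 N, if the wrist force passes 120 N, or if a joint passes its speed limit or range.

## Robot

A 6-joint arm with a two-finger parallel gripper is mounted at the origin on a cart in front of the work surface, level with it; the furniture and walls round the work are solid. World frame = base frame: x ahead of the robot, y to its left, z up, the work surface at z = 0. Lengths are in m, angles in rad, forces in N, time in s.
With the tool pointing down it reaches from about 0.35 to 0.85 m from the base axis. Payload 8.1 kg.
Tool frame: the origin (TCP) lies at the very end of the fingers, on their centre line; the grasp point (between the pads) lies 19 mm behind it; z points along the fingers, y is the line along which they close (so a half turn about z gives the same grasp; the last joint's range is limited). The gripper opens to 93 mm and grips with 3 to 60 N. Pads are 15 mm wide; open, the fingers measure 128 mm over their backs; the gripper's body (75 mm by 188 mm) begins 65 mm behind the grasp point.
Start: joints at [1.216, 0.13, 1.488, -0, 1.523, -0.085], TCP at [0.16, 0.578, 0.219] pointing down, gripper open.
Joint ranges: [-2.96, 2.96], [-0.89, 2.26], [0.02, 2.5], [-1.34, 4.48], [0, 2.73], [-2.66, 2.66]. Speed limits (rad/s): [2.39, 2.39, 2.79, 3.14, 3.14, 3.14].

## Interface

Orientations are given as a rotation vector (axis times angle).
In Python, from plant import robot gives the robot as it stands. The module is installed in compiled form; this text tells all that it offers.
- The arm moves only by the tool play_rows, never from a script. Its argument "increments" is text: rows parted by semicolons, each of 5 numbers parted by spaces: the shift along the tool's x, y, z in mm, then the turn about the tool's z in degrees, then the closure, from -1 (fully open) to 1 (shut). In form: dx dy dz yaw claw; .... A call has 1 to 20 rows; each row is the pose to reach, as a shift and turn from the pose commanded when the call began, along the tool's axes at that moment; what a row does not reach only later rows make up. A row lasts 1/10 s, in which the tool goes at most 50 mm and 8.59 degrees, less where a joint would pass 70% of its speed; a pose out of reach is approached as far as the arm can. A call with a gripper value outside its range is refused whole. The fingers move at their own pace and stop on an object; "force" is the grip in N (left out, the last holds). Time passes only in rows, so rows that repeat a pose let the fingers close. It gives the time, the measured TCP pose, the force, the opening and the grip force at its end, in the units of the state.
- robot.read_state(): the state, without advancing time (a new reading comes with each control period).
- robot.read_camera(name): name is "scene" or "top"; returns the picture (480x640x3 uint8, blue, green, red); there is no depth.
- robot.calibration(name): a dict with "vertical_fov" (degrees; the focal length in pixels is half the picture's height over the tangent of half this angle, whatever the lens; pixels are square), "cx", "cy" (the principal point, pixels), "rvec" (rotation vector, rad) and "tvec" (3), from world to camera coordinates, as OpenCV has them. Camera axes: x right, y down, z forward; pixel columns grow to the right and rows downward; lengths in m; the calibration is good to about 2 mm. A picture is of the moment at which its call begins. calibration takes no time and is no camera call.
- robot.close_job(): hands the job in; it is judged then, once.
Trained networks look in the newest picture that a camera, given by its name, has taken for a name from the list of things; names that differ only in an ending like _2 or _b are one class to them, and where a whole thing is asked for, a point or a joint stands for the part that bears it (a point fixed in the world has none). Each returns a list of dicts, best first, with "conf" (0 to 1); they miss things now and then, are a little off and sometimes report something else, mostly with a low value. They report only what shows in the picture. A call takes as long as a camera call. They do not tell look-alikes from the thing itself.
- robot.recognise(camera, query): "centre" ([x, y, z] in m, in world coordinates, good to about 4 mm: the middle of the surface that is visible of it).
- robot.regions_of(camera, query): "pixels" (480x640 bool, what is visible of it).
- robot.landmark_of(camera, query): "centre" ([x, y, z] in m, in world coordinates, good to about 4 mm: a listed point, or the origin of a listed thing).
The state is a dict: "t": time; "q": joint angles; "dq": joint speeds; "joint_torque": joint torques, N m; "tool_pos": TCP position; "orientation": TCP orientation; "force": force on the tool from outside, world axes, zero at the start; "wrist_torque": the same for the moment, N m; "opening": finger opening in m; "gripper_force": force on a finger pad.
Only numpy, scipy, OpenCV 4.12 (cv2) and the standard library are available. Lean on these libraries where they do the work, as an engineer would, in place of code of your own. Each camera call takes 0.05 s, during which the arm holds its last target. There are 200 camera calls.

## Working session

There is one attempt and no reset: what is moved stays moved. The work goes in short steps, Python scripts to look and compute and a tool call to move; the robot and the scene stay as the last step left them, time stands still between calls to the robot, and variables do not carry over. Pictures are saved under pics/ and viewed, at most 10 in all, crops included, and the job is handed in when it is done.

Besides the shell and the picture viewer there is one more tool, called after "Emit:" in YAML: its name, and indented under it one key for each argument. play_rows: Moves the arm, as the interface text tells. Its arguments: {"type":"object","properties":{"increments":{"type":"string"},"force":{"type":"number"}},"required":["increments"]}

```bash
mkdir -p pics; cat > h.py <<'E'
import numpy as np, cv2
from plant import robot
def proj(c,P):
    k=robot.calibration(c); f=240/np.tan(np.radians(k["vertical_fov"])/2)
    K=np.array([[f,0,k["cx"]],[0,f,k["cy"]],[0,0,1]])
    return cv2.projectPoints(np.float64(P).reshape(-1,1,3),np.float64(k["rvec"]),np.float64(k["tvec"]),K,None)[0][:,0]
def back(c,uv,z):
    k=robot.calibration(c); f=240/np.tan(np.radians(k["vertical_fov"])/2)
    R=cv2.Rodrigues(np.float64(k["rvec"]))[0]; t=np.float64(k["tvec"]).ravel()
    d=R.T@np.array([(uv[0]-k["cx"])/f,(uv[1]-k["cy"])/f,1]); o=-R.T@t
    return o+d*(z-o[2])/d[2]
E
python3 - <<'E'
from h import *
for c in("scene","top"):
    im=robot.read_camera(c); cv2.imwrite(f"pics/{c}0.png",im)
    k=robot.calibration(c); R=cv2.Rodrigues(np.float64(k["rvec"]))[0]; print(c,k["vertical_fov"],-R.T@np.float64(k["tvec"]).ravel())
    for q in("silver_jar","feeder","feeder_bay","feeder_home","pusher_face","lever_knob","cap_press","black_lid_jar","white_lid_jar"):
        for d in robot.landmark_of(c,q):
            print(q,round(d["conf"],2),np.round(d["centre"],3),proj(c,d["centre"]).round())
s=robot.read_state();print(s["t"],s["tool_pos"],s["orientation"],s["opening"])
E
```

```text
scene 57.39753551512155 [ 0.07326815 -0.7547628   0.73958429]
silver_jar 0.87 [ 0.548 -0.224  0.001] [[355. 307.]]
silver_jar 0.78 [ 0.348 -0.28  -0.   ] [[294. 365.]]
silver_jar 0.74 [ 0.445 -0.342  0.002] [[351. 363.]]
silver_jar 0.64 [ 0.388 -0.438 -0.003] [[358. 415.]]
silver_jar 0.34 [ 0.532  0.129 -0.003] [[273. 234.]]
feeder 0.95 [ 0.534  0.133 -0.004] [[273. 234.]]
feeder_bay 0.68 [0.579 0.124 0.022] [[288. 223.]]
feeder_bay 0.68 [ 0.447 -0.343  0.   ] [[352. 364.]]
feeder_home 0.74 [0.565 0.194 0.019] [[271. 213.]]
pusher_face 0.55 [0.589 0.082 0.023] [[299. 229.]]
lever_knob 0.69 [0.452 0.104 0.136] [[247. 206.]]
black_lid_jar 0.8 [ 0.414 -0.132 -0.001] [[284. 307.]]
white_lid_jar 0.94 [ 0.455 -0.23   0.   ] [[323. 326.]]
white_lid_jar 0.28 [0.58  0.124 0.023] [[288. 222.]]
top 55.761576918673036 [ 0.42731157 -0.10751107  1.15357277]
silver_jar 0.79 [ 0.55  -0.224 -0.   ] [[379. 228.]]
silver_jar 0.73 [ 0.389 -0.438  0.001] [[467. 289.]]
silver_jar 0.7 [ 0.344 -0.284 -0.001] [[406. 309.]]
silver_jar 0.55 [ 0.445 -0.339  0.002] [[426. 268.]]
feeder 0.63 [0.532 0.136 0.001] [[238. 240.]]
feeder_bay 0.75 [0.584 0.122 0.017] [[242. 219.]]
feeder_home 0.66 [0.57  0.2   0.019] [[211. 225.]]
pusher_face 0.74 [0.589 0.083 0.027] [[256. 215.]]
lever_knob 0.44 [0.448 0.099 0.135] [[243. 271.]]
black_lid_jar 0.77 [ 0.409 -0.135 -0.001] [[345. 284.]]
white_lid_jar 0.49 [ 0.449 -0.223 -0.   ] [[380. 267.]]
1.0 [0.15990893 0.57830439 0.21865244] [-4.22512132e-01 -3.11304243e+00 -1.01161932e-06] 0.0927277183367705
```

View pics/scene0.png

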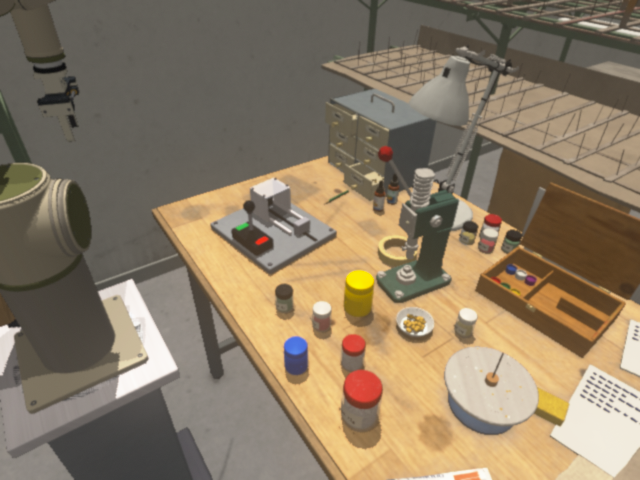

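View pics/top0.png

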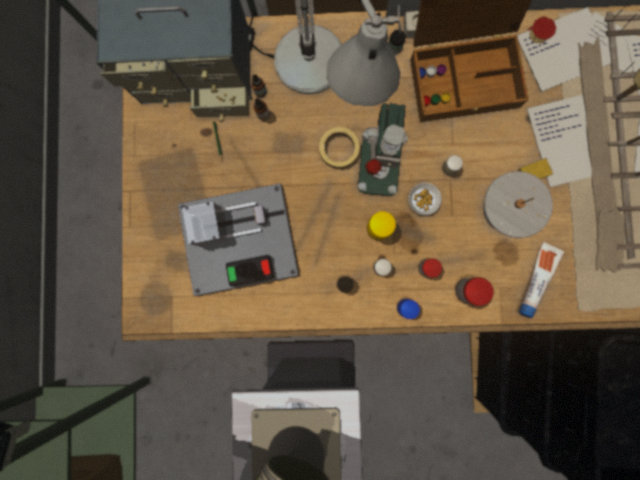

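The scene view shows the small red-lid silver jar at px (353,352) and the larger look-alike at (361,400). The top view has the jar at (431,268), the feeder guard at (200,222) and the lever between the green patch (233,273) and the red patch (266,268). The target is the jar at about (0.445, -0.341), which lies within the stated range. Next I fit the feeder pose.

```bash
cat >> h.py <<'E'
from scipy.spatial.transform import Rotation as Ro
def shift(p):
    s=robot.read_state(); R=Ro.from_rotvec(s["orientation"]).as_matrix()
    return np.round(1000*R.T@(np.array(p)-s["tool_pos"]),1)
E
python3 - <<'E'
from h import *
L=np.array([[0,0],[45,-20],[45,59.5],[45,-60],[-85,-20]])/1e3
W=np.array([[[.534,.133],[.532,.136]],[[.579,.124],[.584,.122]],[[.565,.194],[.570,.2]],[[.589,.082],[.589,.083]],[[.452,.104],[.448,.099]]]).mean(1)
l=L-L.mean(0);w=W-W.mean(0)
a=np.arctan2((l[:,0]*w[:,1]-l[:,1]*w[:,0]).sum(),(l*w).sum())
R=np.array([[np.cos(a),-np.sin(a)],[np.sin(a),np.cos(a)]]);o=W.mean(0)-R@L.mean(0)
print(np.degrees(a),o,(W-o-L@R.T).round(4).tolist())
f=lambda x,y,z:np.r_[o+R@[x/1e3,y/1e3],z/1e3]
for c in("scene","top"):
  im=cv2.imread(f"pics/{c}0.png")
  for P in([f(x,y,20) for x,y in((-120,-135),(120,-135),(120,135),(-120,135))],[f(x,y,32) for x,y in((15,-65),(75,-65),(75,25),(15,25))],[f(x,y,104) for x,y in((1,25),(89,25),(89,100),(1,100))]):
    cv2.polylines(im,[np.int32(proj(c,P)*8)],True,(0,255,255),1,cv2.LINE_AA,3)
  for ang,r,z in((0,.0245,.065),(0,.0245,0)):
    P=[[.445+r*np.cos(t),-.341+r*np.sin(t),z] for t in np.linspace(0,6.28,30)]
    cv2.polylines(im,[np.int32(proj(c,P)*8)],True,(255,255,0),1,cv2.LINE_AA,3)
  cr=im[150:410,200:400] if c=="scene" else im[170:310,170:460]
  cv2.imwrite(f"pics/o_{c}.png",cv2.resize(cr,None,fx=2.3 if c=="scene" else 2.7,fy=2.3 if c=="scene" else 2.7))
for n,p in(("bay",f(45,-20,20)),("home",f(45,59.5,20)),("knob",f(-85,-20,135))):print(n,p.round(4))
for p in([.40,0,.26],[.445,-.341,.16]):print(shift(p))
E
```

```text
9.176291570410367 [0.53303625 0.13410161] [[-0.0, 0.0004], [0.0009, 0.0015], [-0.0005, -0.003], [0.002, 0.0005], [-0.0023, 0.0007]]
bay [0.5806 0.1215 0.02  ]
home [0.568 0.2   0.02 ]
knob [0.4523 0.1008 0.135 ]
[-385.5 -493.4  -41.4]
[-519.8 -810.1   58.6]
```

View pics/o_top.png

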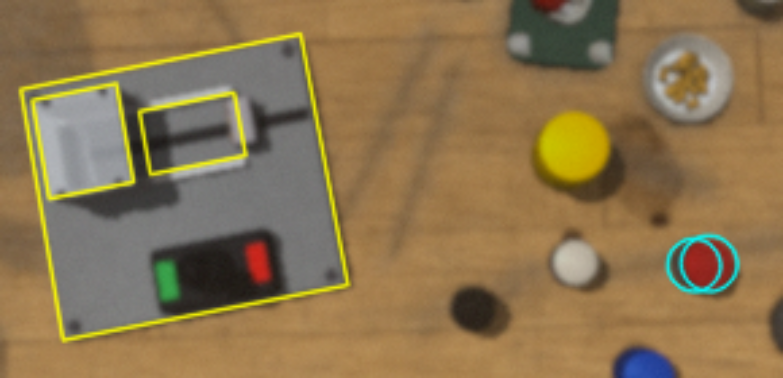

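View pics/o_scene.png

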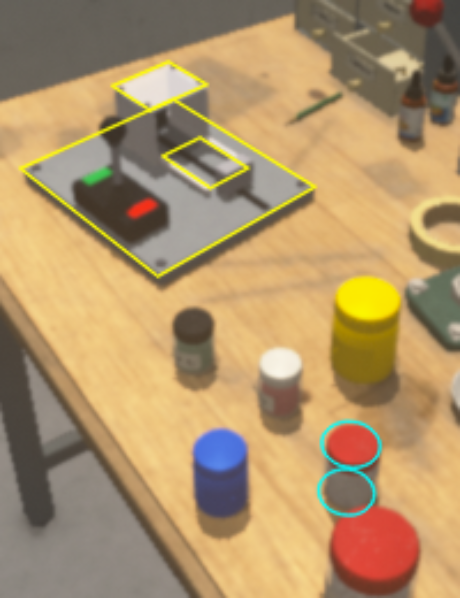

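Both overlays fit, so I move to above the jar.

Emit:
play_rows:
  increments: "-385 -493 -41 65.4 -1;-385 -493 -41 65.4 -1;-385 -493 -41 65.4 -1;-385 -493 -41 65.4 -1;-385 -493 -41 65.4 -1;-385 -493 -41 65.4 -1;-385 -493 -41 65.4 -1;-385 -493 -41 65.4 -1;-385 -493 -41 65.4 -1;-385 -493 -41 65.4 -1;-385 -493 -41 65.4 -1;-385 -493 -41 65.4 -1;-385 -493 -41 65.4 -1;-385 -493 -41 65.4 -1;-520 -810 59 65.4 -1;-520 -810 59 65.4 -1;-520 -810 59 65.4 -1;-520 -810 59 65.4 -1;-520 -810 59 65.4 -1;-520 -810 59 65.4 -1"
  force: 15

```text
t: 3.0
tool_pos: [0.4382, -0.2859, 0.1756]
orientation: [2.036, 2.392, 0.001]
force: [1.1, -0.1, 0.5]
opening: 0.0929
gripper_force: 0.0
```

```bash
python3 - <<'E'
from h import *
s=robot.read_state();print(s["tool_pos"],s["q"],Ro.from_rotvec(s["orientation"]).as_matrix()[:,1],shift([.445,-.341,.12]),shift([.445,-.341,.027]))
E
```

```text
[ 0.43815096 -0.28586774  0.17564154] [-6.76516837e-01 -5.45096980e-02  1.75666288e+00  5.61742656e-04
  1.43897985e+00 -8.36833381e-01] [9.87188310e-01 1.59557887e-01 7.21364357e-04] [-55.5  -2.1  55.6] [-55.5  -2.1 148.6]
```

Emit:
play_rows:
  increments: "-30 0 20 0 -1;-30 0 20 0 -1;-30 0 20 0 -1;-30 0 20 0 -1"

```text
t: 3.4
tool_pos: [0.4431, -0.3134, 0.1568]
orientation: [2.035, 2.392, 0.001]
force: [0.7, -0.5, -0.2]
opening: 0.0931
gripper_force: 0.0
```

```bash
python3 - <<'E'
from h import *
s=robot.read_state();print(s["tool_pos"],Ro.from_rotvec(s["orientation"]).as_matrix()[:,1],s["dq"].round(3) if hasattr(s["dq"],"round") else s["dq"],shift([.445,-.341,.027]))
im=robot.read_camera("scene");cv2.imwrite("pics/a.png",cv2.resize(im[220:440,200:460],None,fx=2.5,fy=2.5))
for c in("scene","top"):
  if c=="top":robot.read_camera(c)
  print([(round(d["conf"],2),np.round(d["centre"],3)) for d in robot.landmark_of(c,"silver_jar")])
E
```

```text
[ 0.44313851 -0.31339555  0.15683521] [9.87105521e-01 1.60068918e-01 7.95127740e-04] [ 0.006 -0.017  0.002 -0.004 -0.004 -0.005] [-27.5  -2.7 129.8]
[(0.94, array([ 0.548, -0.227,  0.003])), (0.92, array([ 0.383, -0.44 , -0.006])), (0.9, array([ 0.445, -0.342, -0.001])), (0.79, array([ 0.35 , -0.283, -0.001]))]
[(0.91, array([ 0.55 , -0.228,  0.001])), (0.54, array([ 0.388, -0.439, -0.005])), (0.51, array([ 0.348, -0.282, -0.002]))]
```

View pics/a.png

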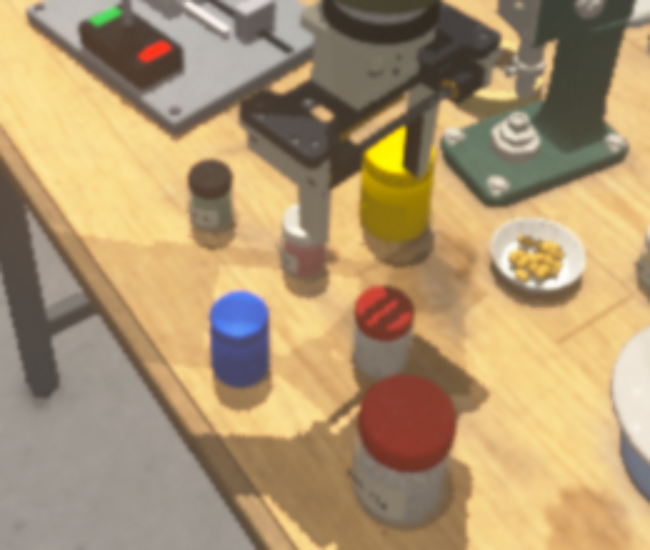

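The fingers are open just short of the jar, whose lid is at crop px (385,312). I move over it, go down and grip.

Emit:
play_rows:
  increments: "-28 -3 0 0 -1;-28 -3 0 0 -1;-28 -3 40 0 -1;-28 -3 70 0 -1;-28 -3 100 0 -1;-28 -3 120 0 -1;-28 -3 129 0 -1;-28 -3 129 0 -1;-28 -3 129 0 -1;-28 -3 129 0 0.6;-28 -3 129 0 0.6;-28 -3 129 0 0.6;-28 -3 129 0 0.6;-28 -3 129 0 0.6;-28 -3 129 0 0.6;-28 -3 129 0 0.6;-28 -3 129 0 0.6;-28 -3 129 0 0.6"
  force: 15

```text
t: 5.4
tool_pos: [0.4441, -0.3428, 0.0271]
orientation: [2.037, 2.391, 0.0]
force: [0.8, -0.6, 0.4]
opening: 0.0469
gripper_force: 15.0
```

```bash
python3 - <<'E'
from h import *
s=robot.read_state()
for p in([.44,0,.21],[.5806,.1215,.21],[.5806,.1215,.049]):print(shift(p))
print(back("top",(375,167),.35), Ro.from_rotvec(s["orientation"]).as_matrix()[:,1])
E
```

```text
[ 339.1   50.5 -183. ]
[ 436.7  208.6 -182.9]
[436.7 208.5 -21.9]
[ 0.62273838 -0.18691657  0.35      ] [9.87297105e-01 1.58884865e-01 1.58743732e-04]
```

Emit:
play_rows:
  increments: "0 0 -30 0 0.6;0 0 -70 0 0.6;0 0 -110 0 0.6;0 0 -150 0 0.6;0 0 -183 0 0.6;40 6 -183 0 0.6;85 12 -183 0 0.6;130 19 -183 0 0.6;175 26 -183 0 0.6;220 33 -183 0 0.6;265 39 -183 0 0.6;305 46 -183 0 0.6;339 51 -183 0 0.6;360 86 -183 0 0.6;382 120 -183 0 0.6;405 155 -183 0 0.6;425 188 -183 0 0.6;437 208 -183 0 0.6;437 208 -183 0 0.6;437 208 -183 0 0.6"
  force: 15

```text
t: 7.4
tool_pos: [0.5794, 0.1217, 0.2092]
orientation: [-2.036, -2.391, 0.002]
force: [-0.5, -0.0, -0.3]
opening: 0.047
gripper_force: 15.0
```

```bash
python3 - <<'E'
from h import *
s=robot.read_state();print(s["tool_pos"],s["opening"],Ro.from_rotvec(s["orientation"]).as_matrix()[:,1],shift([.5806,.1215,.049]))
for c in("scene","top"):
  im=robot.read_camera(c)
  if c=="scene":cv2.imwrite("pics/b.png",cv2.resize(im[100:300,180:420],None,fx=2.5,fy=2.5))
  for q in("silver_jar","feeder_bay","pusher_face"):
    print(c,q,[(round(d["conf"],2),np.round(d["centre"],3)) for d in robot.landmark_of(c,q) if d["centre"][1]>0])
E
```

```text
[0.5794023  0.12167993 0.20920815] 0.0469801893159066 [ 0.98718112  0.15959375 -0.00180632] [ -0.3   1.4 160.2]
scene silver_jar [(0.84, array([0.582, 0.119, 0.185]))]
scene feeder_bay [(0.68, array([0.58 , 0.125, 0.022]))]
scene pusher_face [(0.48, array([0.589, 0.083, 0.021]))]
top silver_jar [(0.58, array([0.578, 0.122, 0.183]))]
top feeder_bay [(0.95, array([0.584, 0.12 , 0.017]))]
top pusher_face [(0.46, array([0.593, 0.082, 0.024]))]
```

View pics/b.png

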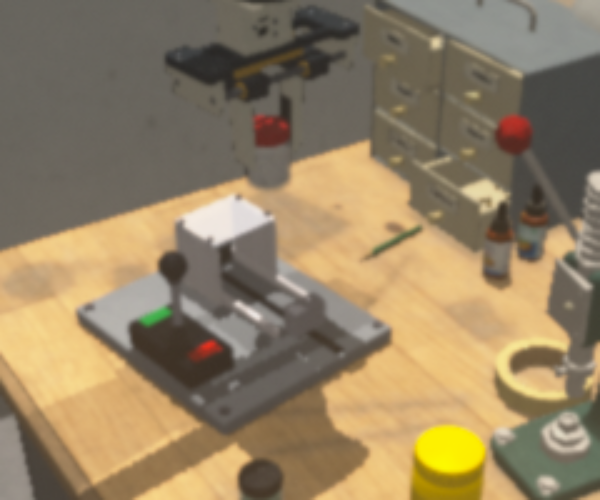

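The jar is held upright at crop px (270,150), above the channel. Now I lower it.

Emit:
play_rows:
  increments: "0 2 0 0 0.6;0 2 40 0 0.6;0 2 80 0 0.6;0 2 110 0 0.6;0 2 130 0 0.6;0 2 140 0 0.6;0 2 148 0 0.6;0 2 154 0 0.6;0 2 158 0 0.6;0 2 160 0 0.6;0 2 161 0 0.6;0 2 161 0 0.6;0 2 161 0 0.6"
  force: 15

```text
t: 9.1
tool_pos: [0.5822, 0.1221, 0.0495]
orientation: [2.037, 2.391, 0.001]
force: [0.3, -0.7, -0.2]
opening: 0.0464
gripper_force: 15.0
```

Emit:
play_rows:
  increments: "0 0 1 0 0.6;0 0 2 0 0.6;0 0 2 0 0.6;0 0 2 0 0.6"

```text
t: 9.5
tool_pos: [0.582, 0.122, 0.0471]
orientation: [2.037, 2.391, 0.0]
force: [-0.3, -0.1, 0.4]
opening: 0.0471
gripper_force: 15.0
```

```bash
python3 - <<'E'
from h import *
s=robot.read_state();print(s["tool_pos"],s["force"])
im=robot.read_camera("scene");cv2.imwrite("pics/c.png",cv2.resize(im[150:280,200:360],None,fx=4,fy=4,interpolation=cv2.INTER_CUBIC))
E
```

```text
[0.58200271 0.12203422 0.04711521] [-0.25708472 -0.0903086   0.3517839 ]
```

View pics/c.png

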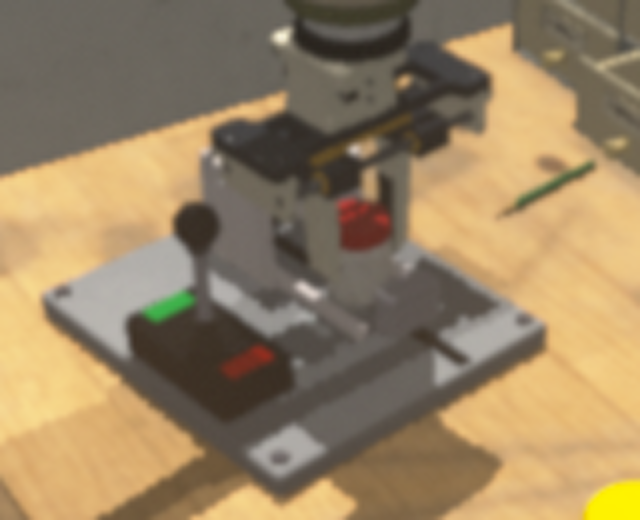

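The jar stands in the channel between the rails, with the lid at crop px (362,222). I release it and lift.

Emit:
play_rows:
  increments: "0 0 0 0 0;0 0 0 0 -0.5;0 0 0 0 -0.7;0 0 0 0 -0.7;0 0 0 0 -0.7;0 0 -10 0 -0.7;0 0 -40 0 -0.7;0 0 -80 0 -0.7;0 0 -120 0 -0.7;0 0 -155 0 -0.7;0 0 -155 0 0;-20 -40 -155 0 1;-40 -80 -155 0 1;-55 -120 -155 0 1;-55 -132 -155 0 1;-55 -132 -155 0 1;-55 -132 -155 0 1"

```text
t: 11.25
tool_pos: [0.4608, 0.0469, 0.2025]
orientation: [2.037, 2.39, 0.002]
force: [0.0, 0.5, -0.2]
opening: 0.0278
gripper_force: 0.0
```

```bash
python3 - <<'E'
from h import *
a=np.radians(9.18);R=np.array([[np.cos(a),-np.sin(a)],[np.sin(a),np.cos(a)]]);o=np.array([.5335,.1345])
s=robot.read_state();print(s["tool_pos"],s["opening"])
for c in("scene","top"):
  robot.read_camera(c)
  for q in("silver_jar","lever_knob","pusher_face"):
    for d in robot.landmark_of(c,q):
      if d["centre"][1]>0: print(c,q,round(d["conf"],2),np.round(d["centre"],3),"feeder mm",(1e3*R.T@(np.array(d["centre"])[:2]-o)).round(1))
print(shift(np.r_[o+R@[-.085,-.075],.113]))
E
```

```text
[0.4608485  0.04685671 0.20253477] 0.02780730673169511
scene silver_jar 0.57 [0.582 0.124 0.02 ] feeder mm [ 46.4 -18.6]
scene lever_knob 0.57 [0.455 0.102 0.136] feeder mm [-82.6 -19.8]
scene pusher_face 0.64 [0.588 0.081 0.019] feeder mm [ 45.  -61.4]
top silver_jar 0.66 [0.582 0.124 0.023] feeder mm [ 45.7 -18.4]
top pusher_face 0.63 [0.59  0.083 0.024] feeder mm [ 47.5 -59.5]
[-0.2  1.1 88.8]
```

Emit:
play_rows:
  increments: "0 1 20 0 1;0 1 60 0 1;0 1 88 0 1;0 1 88 0 1;10 1 88 0 1;20 1 88 0 1;26 1 88 0 1;30 1 88 0 1;33 1 88 0 1;36 1 88 0 1;39 1 88 0 1;42 1 88 0 1;45 1 88 0 1;48 1 88 0 1;51 1 88 0 1;54 1 88 0 1;57 1 88 0 1;60 1 88 0 1;60 1 88 0 1"
  force: 15

```text
t: 13.55
tool_pos: [0.4514, 0.1064, 0.1135]
orientation: [-2.037, -2.391, 0.001]
force: [2.3, -2.4, -1.7]
opening: 0.0006
gripper_force: 1.5
```

```bash
cat > m.py <<'E'
from h import *
import sys
a=np.radians(9.18);R=np.array([[np.cos(a),-np.sin(a)],[np.sin(a),np.cos(a)]]);o=np.array([.5335,.1345])
F=lambda p:(1e3*R.T@(np.array(p)[:2]-o)).round(1)
s=robot.read_state();print(F(s["tool_pos"]),s["tool_pos"][2],"force feeder",(R.T@np.array(s["force"])[:2]).round(1),s["opening"])
for c in("scene","top"):
  im=robot.read_camera(c)
  if c=="scene" and len(sys.argv)>1:cv2.imwrite(sys.argv[1],cv2.resize(im[150:280,200:360],None,fx=4,fy=4,interpolation=cv2.INTER_CUBIC))
  for q in("silver_jar","lever_knob","pusher_face"):
    for d in robot.landmark_of(c,q):
      if d["centre"][1]>0: print(c,q,round(d["conf"],2),np.round(d["centre"],3),"feeder",F(d["centre"]))
E
python3 m.py
```

```text
[-85.6 -14.6] 0.11347578155636703 force feeder [ 1.9 -2.7] 0.0005697566028821477
scene silver_jar 0.74 [0.576 0.172 0.018] feeder [47.7 30.8]
scene lever_knob 0.63 [0.452 0.13  0.131] feeder [-81.3   8.1]
scene pusher_face 0.46 [0.58  0.15  0.022] feeder [48.5  7.5]
top silver_jar 0.59 [0.573 0.172 0.02 ] feeder [44.6 30.7]
top pusher_face 0.43 [0.581 0.146 0.024] feeder [49.1  4.2]
```

The feed is working: the jar has moved from y -18 to 31 mm. I continue to the stop.

Emit:
play_rows:
  increments: "3 0 0 0 1;6 0 0 0 1;9 0 0 0 1;12 0 0 0 1;15 0 0 0 1;18 0 0 0 1;21 0 0 0 1;24 0 0 0 1;26 0 0 0 1;28 0 0 0 1;30 0 0 0 1;31 0 0 0 1;32 0 0 0 1;32 0 0 0 1"

```text
t: 15.35
tool_pos: [0.4486, 0.1207, 0.113]
orientation: [2.03, 2.37, -0.035]
force: [12.4, -87.2, -3.9]
opening: 0.0003
gripper_force: 43.6
```

```bash
python3 m.py pics/d.png
```

```text
[-86.   -0.1] 0.11302493717573128 force feeder [ -1.7 -88.1] 0.00025245357772473207
scene silver_jar 0.46 [0.571 0.201 0.018] feeder [47.6 60.1]
scene lever_knob 0.51 [0.452 0.143 0.124] feeder [-79.5  21.7]
scene pusher_face 0.76 [0.575 0.179 0.019] feeder [48.1 37. ]
top pusher_face 0.62 [0.575 0.178 0.024] feeder [47.9 36.6]
```

View pics/d.png

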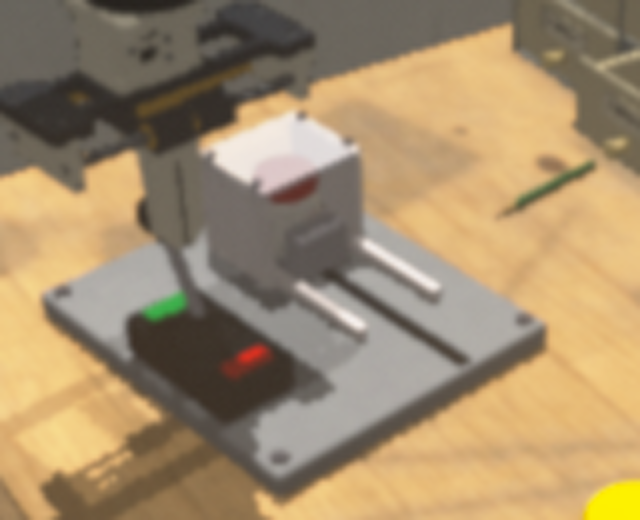

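The lever is at its stop: the pusher is at y 37 mm, and the jar is under the guard at y 60 mm, at crop px (290,185). The 88 N comes from overpressing, so I ease off and hold.

Emit:
play_rows:
  increments: "-10 0 0 0 1;-14 0 0 0 1;-14 0 0 0 1;-14 0 0 0 1;-14 0 0 0 1;-14 0 0 0 1;-14 0 0 0 1;-14 0 0 0 1;-14 0 0 0 1;-14 0 0 0 1;-14 0 0 0 1;-14 0 0 0 1"

```text
t: 16.95
tool_pos: [0.4489, 0.1189, 0.1131]
orientation: [2.036, 2.386, -0.011]
force: [3.8, -26.5, -6.0]
opening: 0.0006
gripper_force: 13.6
```

```bash
python3 m.py
```

```text
[-86.   -1.9] 0.1130867217025072 force feeder [ -0.5 -26.7] 0.0005684563787278107
scene silver_jar 0.52 [0.567 0.205 0.019] feeder [44.1 64.3]
scene pusher_face 0.73 [0.574 0.178 0.019] feeder [46.4 36.4]
top pusher_face 0.54 [0.575 0.178 0.023] feeder [47.4 36. ]
```

Held for more than a second at the stop. Now I withdraw toward -y, clear of the upright knob, then go up.

Emit:
play_rows:
  increments: "-8 0 0 0 1;-16 0 0 0 1;-24 0 0 0 1;-32 0 0 0 1;-40 0 0 0 1;-50 0 0 0 1;-62 0 0 0 1;-75 0 0 0 1;-88 0 0 0 1;-88 0 -40 0 1;-88 0 -80 0 1;-88 -40 -110 0 1;-88 -40 -110 0 1;-88 -40 -110 0 1;-88 -40 -110 0 1"

```text
t: 18.85
tool_pos: [0.4232, 0.0303, 0.2229]
orientation: [-2.037, -2.39, 0.001]
force: [0.2, -0.3, 0.4]
opening: 0.0006
gripper_force: 0.0
```

```bash
python3 m.py pics/e.png; python3 -c "
from h import *
for q in('black_lid_jar','white_lid_jar'):print([(round(d['conf'],2),np.round(d['centre'],3)) for d in robot.landmark_of('scene',q)])"
```

```text
[-125.5  -85.2] 0.22289076621801626 force feeder [ 0.1 -0.4] 0.0005580743743510671
scene silver_jar 0.75 [0.57  0.204 0.019] feeder [47.  62.9]
scene pusher_face 0.67 [0.588 0.08  0.021] feeder [ 45.7 -62.2]
scene pusher_face 0.61 [ 0.531  0.132 -0.004] feeder [-3.2 -1.7]
scene pusher_face 0.44 [0.569 0.199 0.02 ] feeder [45.6 58.4]
top silver_jar 0.33 [0.591 0.081 0.022] feeder [ 48.  -61.7]
top pusher_face 0.7 [0.591 0.082 0.022] feeder [ 48.6 -60.8]
[(0.95, array([ 0.408, -0.136, -0.005]))]
[(0.65, array([ 0.45 , -0.23 ,  0.005]))]
```

View pics/e.png

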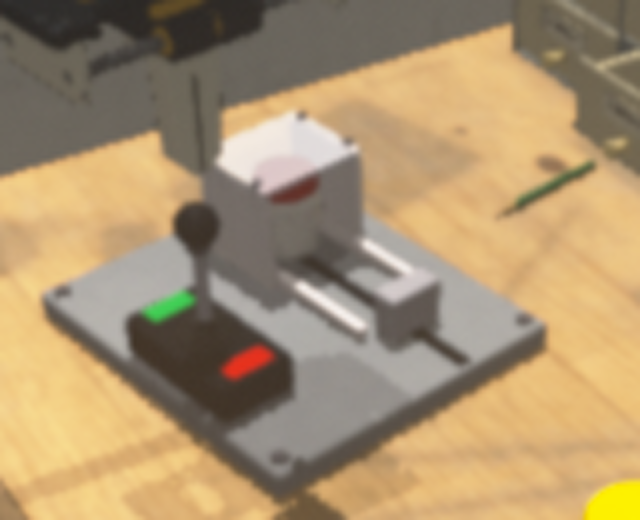

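The jar stands upright under the guard at crop px (290,210). The lever is upright with its knob at (197,228), the pusher is back at rest, and the two other loose jars have not moved.

```bash
python3 -c "
from plant import robot
print(robot.close_job())"
```

```text
the job is handed in; nothing more can be done
None
```

The silver jar was fed fully in under the guard and stands upright there, with the lever and pusher back at rest and the other two jars unmoved; the job is handed in at about 19 s, though the wrist force briefly read 88 N (limit 120 N) when the fingers overpressed the lever at its stop.

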